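# Hold the angle gauge at its set pitch on a crowned oak offcut

## Task

The oak offcut on the glass shelf is going to be a sloping riser for the spoon tray, and its slope is about to be scribed. Pick up the dial angle gauge and stand it level on the offcut, the middle of its base on the rounded ridge, in line with the offcut's length and not leaning forwards or back; then rock it there until the swinging pointer settles on the steel set mark on the dial's rim. Finish while still holding the gauge like that, resting lightly on the ridge with the pointer steady on the mark, without having shoved the offcut or disturbed the other things.

Things in the scene. Friction and masses are not known exactly. Their poses are not given: they have to be found in the camera images.
- gauge: Dial angle gauge, 0.45 kg, upright: aluminium sole 146 (y) x 44 (x) x 8 mm; grey case 132 (y) x 30 (x) mm up to 140 mm high, its +x face a white dial 122 mm across centred 74 mm above the underside; on top a black ribbed square grip post 30 x 30 mm, 140 to 190 mm high, on the centre line. Origin: centre of the sole's underside; z up, x out of the dial, y along the sole.
- pointer (a joint): Pendulum pointer (black needle up, round weight down): its angle to the case, rad, about the gauge's +x axis; 0 is along the gauge's z. It stays vertical: turning the gauge by +a about its own +x axis makes this read -a. Swings at about 3 Hz after a move and settles in about 1 s.
- setmark (a joint): Set mark (dark steel rider, 7 mm wide, on the dial's rim near the top): its angle to the case, rad, in the pointer's sense; the pointer is on the mark when both read the same. Stiff, it stays as set, 0.14 to 0.30 rad.
- pointer_tip (a point): Tip of the pointer's needle, 43 mm from the dial's centre; its z axis runs along the needle, outwards.
- setmark_tip (a point): Inner end of the set mark, 45 mm from the dial's centre; its z axis runs outwards along the mark.
- offcut: Loose oak offcut, 0.75 kg, 180 (y, its length) x 90 (x) mm, top crowned: a rounded ridge along its x axis over its middle, 70 mm high (radius 34 mm about an axis 36 mm above the underside); the top falls at 0.40 rad to the +y end, 0.47 to the -y end. The gauge rocks on it about x and will not stay by itself at the mark. Origin: centre of the underside.
- mug_lower: White enamel mug, 82 mm across, 80 mm high, handle at its +y side; leave alone. Origin: centre of the underside.
- mug_upper: An equal mug stacked on it; leave alone. Origin: centre of the underside.
- canister: Closed aluminium canister, 105 mm across, 142 mm high with its knob; leave alone. Origin: centre of the underside.
- spoon_tray: Small wooden tray, 85 (x) x 210 (y) x 28 mm; leave alone. Origin: centre of the underside.
- spoon: Steel spoon, 150 mm, lying in the tray; leave alone. Origin: middle of the underside.
- pencil: Flat carpenter's pencil, 150 (x) x 15 x 8 mm, lying on the shelf between the gauge and the offcut; leave alone. Origin: centre of the underside.
- try_square: Try square lying flat, wooden stock 110 x 24 x 18 mm, steel blade 150 mm long; leave alone. Origin: centre of the stock's underside.

How it is judged:
By the outcome, as a careful person would: the job done as asked, in the order asked, and still so for the second after the job is handed in, while the arm keeps its last pose, push and grip.
It also fails if it takes over 64 s, if anything falls off the work surface, if the arm or the gripper's body presses on something with over 40 N, if the wrist force passes 120 N, or if a joint passes its speed limit or range.

## Robot

A 6-joint arm with a two-finger parallel gripper is mounted at the origin on the work surface. World frame = base frame: x ahead of the robot, y to its left, z up, the work surface at z = 0. Lengths are in mm, angles in degrees, forces in N, time in s.
With the tool pointing down it reaches from about 300 to 850 mm from the base axis. Payload 4.2 kg.
Tool frame: the origin (TCP) lies on the centre line of the jaws, within the pads' length; the fingertips stand 14 mm ahead of it and the grasp point (between the pads) lies 5 mm behind it; z points along the fingers, y is the direction in which the jaws open and shut (so a half turn about z gives the same grasp; the last joint's range is limited). The gripper opens to 91 mm and grips with 3 to 60 N. Pads are 32 mm wide; open, the fingers measure 118 mm over their backs; the gripper's body (76 mm by 178 mm) begins 60 mm behind the grasp point.
Start: joints at [74.599, 18.312, 89.639, -0, 72.044, -1.146], TCP at [141.59, 557.31, 227.976] pointing down, gripper open.
Joint ranges: [-177.97, 177.97], [-48.28, 115.42], [12.27, 149.76], [-77.06, 257.06], [2.81, 150.46], [-146.56, 146.56]. Speed limits (degrees/s): [147.25, 147.25, 180, 180, 180, 180].

## Interface

Orientations are given as [roll, pitch, yaw] about the fixed x, y, z axes, in that order (R = Rz(yaw) Ry(pitch) Rx(roll)).
In Python, from workcell import env gives the robot as it stands.
- The arm moves only by the tool play_rows, never from a script. Its argument "increments" is a list of rows, each a list of 5 numbers: the shift along the world's x, y, z in mm, then the turn about the world's z in degrees, then the closure, from 0 (fully open) to 1 (shut). In form: [[x, y, z, yaw, fingers], ...]. A call has 1 to 20 rows; each row shifts and turns the commanded pose from where the row before left it; what a row does not reach is not made up. A row lasts 1/8 s, in which the tool goes at most 62.5 mm and 10.7 degrees, less where a joint would pass 70% of its speed; a pose out of reach is approached as far as the arm can. A call is refused whole if a number of a shift passes 62.5 or a number of a turn 10.7, either way. A call with a gripper value outside its range is refused whole. The fingers move at their own pace and stop on an object; "newtons" is the grip in N (left out, the last holds). Time passes only in rows, so rows that do not move let the fingers close. It gives the time, the measured TCP pose, the force and the opening at its end, in the units of the state.
- env.state(): the state, without advancing time (a new reading comes with each control period).
- env.grab_frame(name): name is "side" or "top"; returns the picture (480x640x3 uint8, red, green, blue); there is no depth.
- env.calibration(name): a dict with "fx", "fy", "cx", "cy" (pixels), "dist_coeffs" ([k1, k2, p1, p2, k3] as OpenCV has them; the pictures are not rectified), "R" (3x3) and "t" (3): a world point X has camera coordinates R X + t. Camera axes: x right, y down, z forward; pixel columns grow to the right and rows downward; lengths in mm; the calibration is good to about 2 mm. A picture is of the moment at which its call begins. calibration takes no time and is no camera call.
- env.job_done(): hands the job in, once; it reports no verdict.
The state is a dict: "time_s": time; "qpos": joint angles; "qvel": joint speeds; "effort": joint torques, N m; "ee_pos": TCP position; "ee_rot": TCP orientation; "force": force on the tool from outside, world axes, zero at the start; "torque": the same for the moment, N m; "gripper_width": finger opening in mm.
Only numpy, scipy, OpenCV 4.12 (cv2) and the standard library are available. Lean on these libraries where they do the work, as an engineer would, in place of code of your own. Each camera call takes 0.05 s, during which the arm holds its last target.

## Working session

There is one attempt and no reset: what is moved stays moved. The work goes in short steps, Python scripts to look and compute and a tool call to move; the robot and the scene stay as the last step left them, time stands still between calls to the robot, and variables do not carry over. Pictures are saved under pics/ and viewed, and the job is handed in when it is done.

Besides the shell and the picture viewer there is one more tool, called as name(argument=value, ...) on one line, values as JSON. play_rows: Moves the arm, as the interface text tells. Its arguments: {"type":"object","properties":{"increments":{"type":"array"},"newtons":{"type":"number"}},"required":["increments"]}

```bash
mkdir -p pics
python3 - <<'E'
from workcell import env
import cv2,json
s=env.state();print(s)
for n in("side","top"):
    c=env.calibration(n);print(n,c)
    cv2.imwrite(f"pics/{n}0.png",env.grab_frame(n)[:,:,::-1])
E
```

```text
{'time_s': 0.0, 'qpos': array([ 7.45984964e+01,  1.83497552e+01,  8.97077291e+01,  9.31134405e-04,
        7.20432491e+01, -1.14590347e+00]), 'qvel': array([-0.01106896,  0.06319887,  0.01452132,  0.07659346,  0.13649038,
        0.0181875 ]), 'effort': array([-2.60698143e-04, -4.12452972e+01, -2.31972724e+01,  7.26136984e-02,
        4.57479979e-02, -1.46984939e-04]), 'ee_pos': array([141.45626428, 556.82103905, 227.13020064]), 'ee_rot': array([-1.79899304e+02, -2.89960751e-03,  1.65744109e+02]), 'force': array([0.00420603, 0.63591699, 0.23176715]), 'torque': array([-0.02563991,  0.00144836,  0.01079589]), 'gripper_width': 91.2559406778089}
side {'fx': 603.5640972434338, 'fy': 603.5640972434338, 'cx': 316.2534097799931, 'cy': 232.21306824336776, 'dist_coeffs': array([-0.03331492,  0.        ,  0.        ,  0.        ,  0.        ]), 'R': array([[ 0.98777825, -0.15584182,  0.00273013],
       [-0.10722623, -0.69214015, -0.71375384],
       [ 0.11312233,  0.70473778, -0.70039132]]), 't': array([-564.79498711,  119.51251802, 1645.64972031])}
top {'fx': 501.2375472506814, 'fy': 501.2375472506814, 'cx': 326.4834313055171, 'cy': 244.2646214861746, 'dist_coeffs': array([-0.0228751,  0.       ,  0.       ,  0.       ,  0.       ]), 'R': array([[ 0.00132227, -0.99995851,  0.00901244],
       [-0.99623394, -0.00209858, -0.08668068],
       [ 0.086696  , -0.00886389, -0.99619538]]), 't': array([ -26.94136214,  595.32436672, 1469.61575942])}
```

View pics/side0.png

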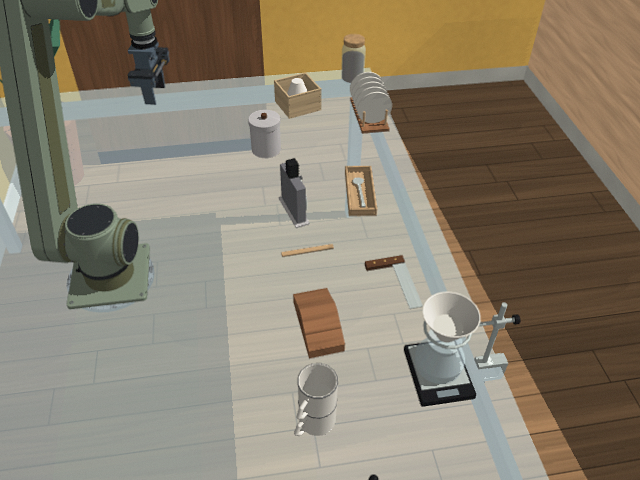

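View pics/top0.png

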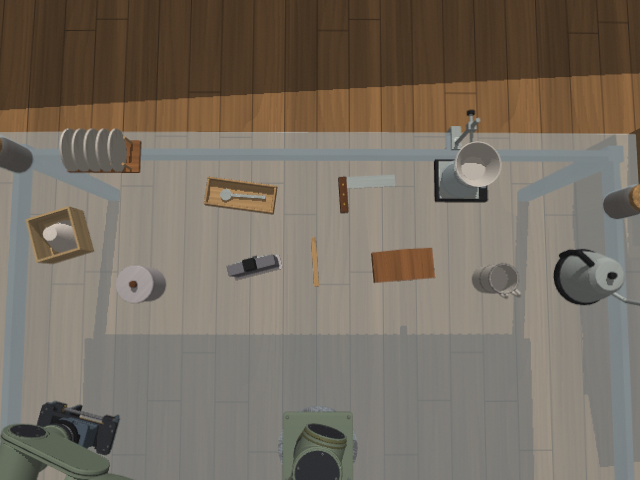

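Run:
```python
import cv2
a=cv2.imread("pics/side0.png");b=cv2.imread("pics/top0.png")
cv2.imwrite("pics/z1.png",cv2.resize(a[140:260,230:390],None,fx=5,fy=5,interpolation=2))
cv2.imwrite("pics/z2.png",cv2.resize(b[225:305,205:325],None,fx=6,fy=6,interpolation=2))
cv2.imwrite("pics/z3.png",cv2.resize(b[225:305,350:450],None,fx=6,fy=6,interpolation=2))
```

```text
(no output)
```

View pics/z1.png

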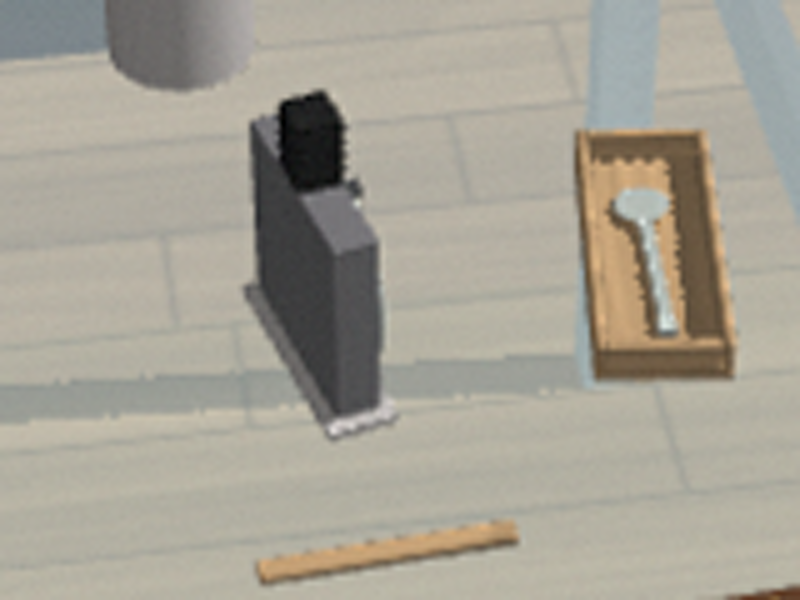

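View pics/z2.png

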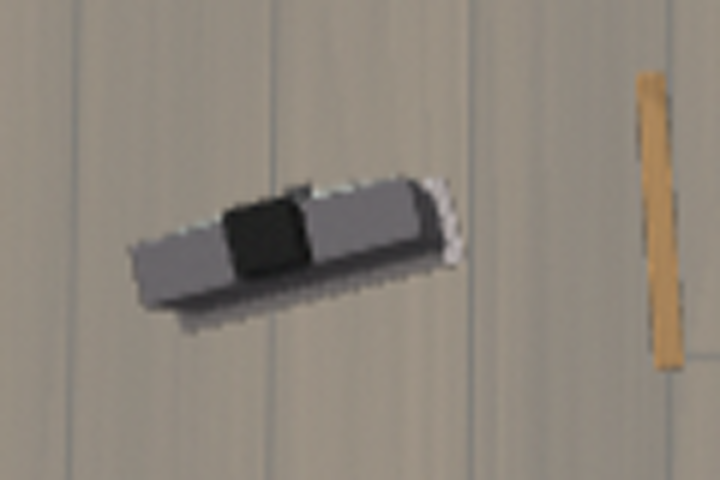

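View pics/z3.png

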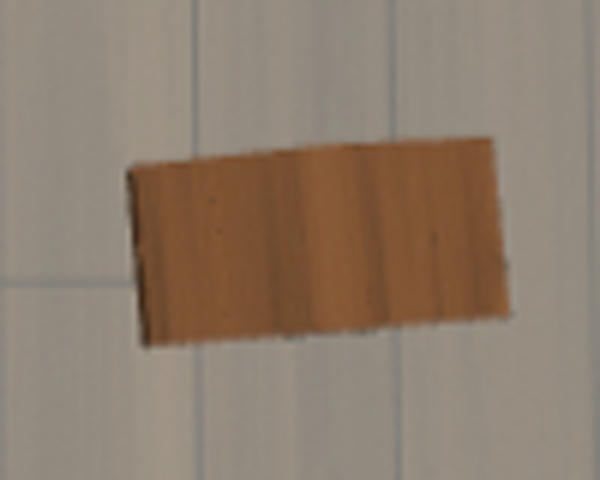

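```bash
cat > h.py <<'E'
import numpy as np,cv2
from workcell import env
def cal(n):
    c=env.calibration(n);K=np.array([[c['fx'],0,c['cx']],[0,c['fy'],c['cy']],[0,0,1]]);return K,np.array(c['dist_coeffs']),np.array(c['R']),np.array(c['t'])
def ray(n,uv):
    K,d,R,t=cal(n);p=cv2.undistortPoints(np.array(uv,float).reshape(-1,1,2),K,d).reshape(-1,2)
    v=np.c_[p,np.ones(len(p))]@R;return -R.T@t,v
def onz(n,uv,z):
    C,v=ray(n,uv);z=np.broadcast_to(z,len(v));return C+v*((z-C[2])/v[:,2])[:,None]
def proj(n,X):
    K,d,R,t=cal(n);return cv2.projectPoints(np.array(X,float).reshape(-1,3),cv2.Rodrigues(R)[0],t,K,d)[0].reshape(-1,2)
def two(uvs,uvt):
    (C1,a),(C2,b)=ray('side',[uvs]),ray('top',[uvt]);a=a[0]/np.linalg.norm(a[0]);b=b[0]/np.linalg.norm(b[0])
    A=np.eye(3)*2-np.outer(a,a)-np.outer(b,b);P=np.eye(3)
    X=np.linalg.solve(A,(P-np.outer(a,a))@C1+(P-np.outer(b,b))@C2);return X
def big(m):
    c=max(cv2.findContours(m.astype(np.uint8),0,1)[0],key=cv2.contourArea);return c
def quad(m):
    c=cv2.convexHull(big(m))
    for e in np.arange(1,15,.25):
        p=cv2.approxPolyDP(c,e,True)
        if len(p)<=4:break
    return p.reshape(-1,2)
E
python3 - <<'E'
from h import *
b=cv2.imread("pics/top0.png");a=cv2.imread("pics/side0.png")
def ok(im,box):
    x0,y0,x1,y1=box;m=np.zeros(im.shape[:2],bool);s=im[y0:y1,x0:x1].astype(int)
    m[y0:y1,x0:x1]=(s[...,2]-s[...,0]>40);return m
m=ok(b,(350,230,450,300));q=quad(m);print('off top',q.tolist(),cv2.minAreaRect(big(m)))
print(onz('top',q,32).round(1))
r=cv2.minAreaRect(big(m))
m2=ok(a,(280,275,360,365));q2=quad(m2);print('off side',q2.tolist());
# post dark mask
def dk(im,box):
    x0,y0,x1,y1=box;m=np.zeros(im.shape[:2],bool);m[y0:y1,x0:x1]=im[y0:y1,x0:x1].max(2)<45;return m
m=dk(b,(230,250,270,280));print('post top',quad(m).tolist(),cv2.minAreaRect(big(m)),m.sum());print(onz('top',[cv2.minAreaRect(big(m))[0]],190))
# case top
s=b[225:305,205:325].astype(int);g=np.zeros(b.shape[:2],bool);g[225:305,205:325]=(s.max(2)<135)&(s[...,0]-s[...,2]>-2)
cv2.imwrite("pics/m.png",g*255)
for uv in [(300,188)]:pass
z=np.array([[132,250],[145,307],[408,180],[422,238]])/6+[205,225]
print(onz('top',z,140).round(1))
E
```

```text
off top [[431, 248], [434, 277], [375, 282], [373, 252]] ((402.953125, 264.46063232421875), (31.14334487915039, 60.554100036621094), 85.03025817871094)
[[ 584.3 -337.2   32. ]
 [ 498.1 -344.7   32. ]
 [ 483.2 -169.4   32. ]
 [ 572.1 -164.1   32. ]]
off side [[326, 288], [343, 350], [309, 357], [293, 294]]
post top [[253, 258], [256, 269], [245, 271], [243, 260]] ((249.47059631347656, 264.88238525390625), (12.611851692199707, 12.611851692199707), 75.96376037597656) 158
[[525.95301887 179.07201339 190.        ]]
[[523.2 247.9 140. ]
 [497.2 241.4 140. ]
 [555.5 122.1 140. ]
 [529.  115.4 140. ]][ WARN:0@0.970] global loadsave.cpp:1063 imwrite_ Unsupported depth image for selected encoder is fallbacked to CV_8U.
```

Run:
```python
from h import *
from scipy.optimize import least_squares
b=cv2.imread("pics/top0.png");a=cv2.imread("pics/side0.png")
def pts(c,yaw,L):
    y=np.radians(yaw);L=np.array(L,float);R=np.array([[np.cos(y),-np.sin(y)],[np.sin(y),np.cos(y)]]);return np.c_[L[:,:2]@R.T+c,L[:,2]]
for hp,hm in((34.9,28.4),(28.4,34.9)):
    O=[[-45,90,hp],[45,90,hp],[45,-90,hm],[-45,-90,hm],[-45,-90,0],[45,-90,0],[-45,90,0]]
    P=pts([534.4,-254],4.4,O);print(proj('side',P).round(1).tolist());print(proj('top',P).round(1).tolist())
print(proj('side',pts([534.4,-254],4.4,[[-45,0,70],[45,0,70]])))
G=[[-15,66,140],[15,66,140],[15,-66,140],[-15,-66,140],[22,-73,0],[-22,-73,0],[-22,73,0],[15,15,190],[15,-15,190],[-15,-15,190],[-15,15,190],[-15,-15,140]]
P=pts([526,181],14.3,G);u=proj('side',P);print(((u-[230,140])*5).round().tolist());print(((proj('top',P)-[205,225])*6).round().tolist())
cv2.imwrite("pics/z4.png",cv2.resize(a[275:370,270:370],None,fx=6,fy=6,interpolation=2))
```

```text
[[292.3, 293.8], [326.1, 287.7], [344.2, 345.1], [307.8, 352.3], [307.8, 359.0], [343.8, 351.8], [292.6, 302.3]]
[[374.5, 282.2], [372.0, 251.8], [431.8, 247.5], [434.6, 277.6], [432.5, 277.8], [429.7, 248.2], [373.3, 282.3]]
[[292.4, 295.4], [326.1, 289.3], [344.3, 343.5], [307.7, 350.7], [307.8, 359.0], [343.8, 351.8], [292.6, 302.3]]
[[374.3, 282.2], [371.8, 252.0], [432.2, 247.3], [435.1, 277.5], [432.5, 277.8], [429.7, 248.2], [373.3, 282.3]]
[[299.46381909 312.30138626]
 [335.18820648 305.65091667]]
[[239.0, 120.0], [287.0, 108.0], [372.0, 241.0], [323.0, 255.0], [390.0, 425.0], [321.0, 446.0], [234.0, 295.0], [317.0, 89.0], [337.0, 119.0], [287.0, 132.0], [267.0, 101.0], [289.0, 201.0]]
[[145.0, 311.0], [130.0, 248.0], [411.0, 177.0], [426.0, 241.0], [448.0, 179.0], [469.0, 263.0], [186.0, 335.0], [221.0, 215.0], [288.0, 198.0], [304.0, 264.0], [237.0, 281.0], [318.0, 268.0]]
```

View pics/z4.png

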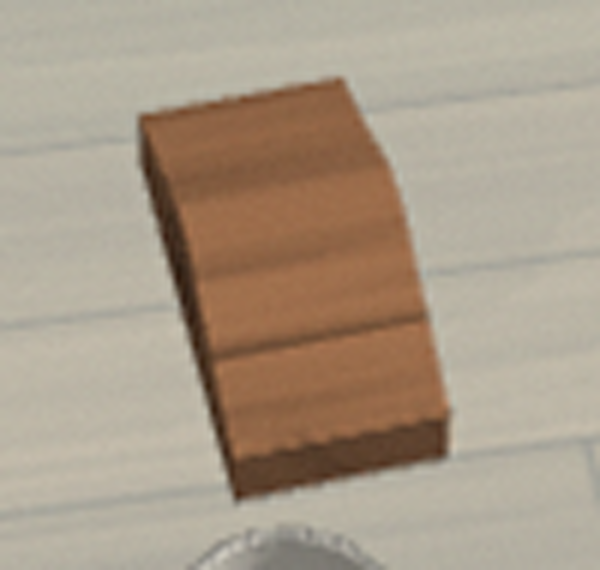

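play_rows(increments=[[16,-15,0,-2.5,0],[32,-31,0,-5.1,0],[32,-31,0,-5.1,0],[32,-31,0,-5.1,0],[32,-31,0,-5.1,0],[32,-31,0,-5.1,0],[32,-31,0,-5.1,0],[32,-31,0,-5.1,0],[32,-31,0,-5.1,0],[32,-31,0,-5.1,0],[32,-31,0,-5.1,0],[32,-31,0,-5.1,0],[16,-16,0,-2.6,0],[1.4,-2.8,-10,-0.3,0],[0,0,0,0,0]], newtons=20)

```text
time_s: 1.98
ee_pos: [525.4, 182.6, 216.6]
ee_rot: [-179.8, -0.0, 104.3]
force: [-0.6, 0.4, 0.0]
gripper_width: 91.2
```

Run:
```python
from h import *
s=env.state();print(s['time_s'],s['ee_pos'],s['ee_rot'],s['force'])
a=env.grab_frame('side')[:,:,::-1];b=env.grab_frame('top')[:,:,::-1]
cv2.imwrite("pics/s1.png",np.hstack([cv2.resize(a[100:260,230:390],(400,400)),cv2.resize(b[200:320,190:310],(400,400))]))
```

```text
1.975 [525.37154157 182.56852346 216.62933411] [-1.79805200e+02 -2.02061880e-02  1.04273679e+02] [-0.63852395  0.39043478  0.01713164]
```

View pics/s1.png

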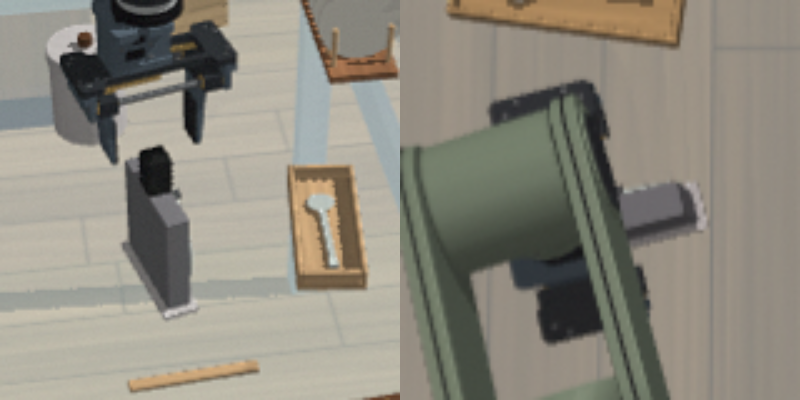

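play_rows(increments=[[1.5,0,-15,0,0],[0,0,-20,0,0],[0,0,-12,0,0],[0,0,-4.5,0,0],[0,0,0,0,0.4],[0,0,0,0,0.6],[0,0,0,0,0.8],[0,0,0,0,1],[0,0,0,0,1],[0,0,0,0,1],[0,0,0,0,1]], newtons=20)

```text
time_s: 3.45
ee_pos: [528.6, 182.6, 166.5]
ee_rot: [180.0, -0.0, 104.2]
force: [-0.2, 0.1, -1.6]
gripper_width: 30.1
```

Run:
```python
from h import *
s=env.state();print(s['time_s'],s['ee_pos'],s['ee_rot'],s['force'])
a=env.grab_frame('side')[:,:,::-1]
cv2.imwrite("pics/s2.png",cv2.resize(a[100:260,230:390],(640,640))[:600])
```

```text
3.45 [528.64253468 182.56968888 166.50203699] [ 1.79973423e+02 -2.26850566e-03  1.04245469e+02] [-0.167383    0.10787842 -1.59805277]
```

View pics/s2.png

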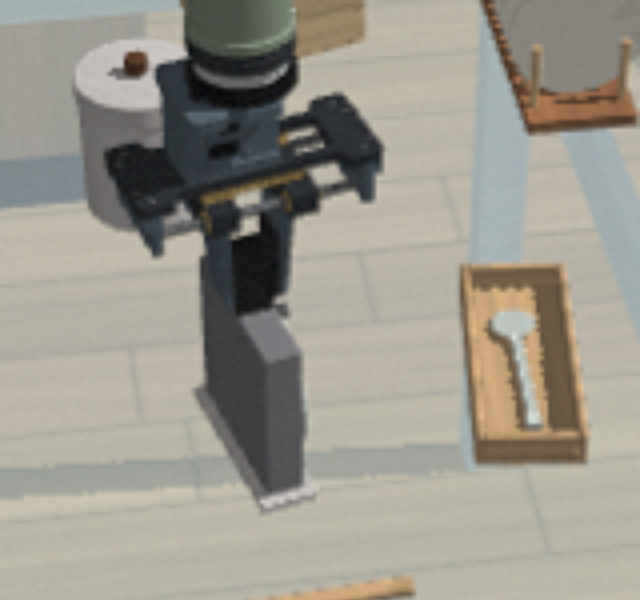

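play_rows(increments=[[0,0,5,0,1],[0,0,20,0,1],[0,0,40,0,1],[0,0,50,0,1],[0,-15,45,-3,1],[-3,-30,20,-7.5,1],[-4,-34,10,-8,1],[-4,-34,10,-8,1],[-4,-34,10,-8,1],[-4,-34,10,-8,1],[-4,-34,10,-8,1],[-4,-34,10,-8,1],[-4,-34,10,-8,1],[-4,-34,10,-8,1],[-4,-34,10,-8,1],[-4,-34,10,-8,1],[-4,-34,10,-8,1],[-4,-34,10,-8,1],[-2,-20,0,-4,1],[0,-9,0,0,1]], newtons=40)

```text
time_s: 6.0
ee_pos: [475.3, -300.0, 465.3]
ee_rot: [-179.9, 0.1, -6.2]
force: [-0.6, 1.0, -5.8]
gripper_width: 30.1
```

play_rows(increments=[[0,0,0,0,1],[0,0,0,0,1],[0,0,0,0,1],[0,0,0,0,1],[0,0,0,0,1],[0,0,0,0,1],[0,0,0,0,1],[0,0,0,0,1]], newtons=40)

```text
time_s: 7.0
ee_pos: [475.5, -299.5, 466.5]
ee_rot: [180.0, -0.0, -6.3]
force: [-0.3, 0.2, -4.4]
gripper_width: 29.5
```

Run:
```python
from h import *
s=env.state();print(s['time_s'],s['ee_pos'],s['ee_rot'],s['force'],s['torque'])
a=env.grab_frame('side')[:,:,::-1];cv2.imwrite("pics/s3.png",a)
u=proj('side',[s['ee_pos']-[0,0,92]])[0];print(u);x,y=u.astype(int)
cv2.imwrite("pics/s3z.png",cv2.resize(a[y-60:y+60,x-70:x+70],None,fx=5,fy=5,interpolation=2))
```

```text
7.0 [ 475.46624082 -299.53179466  466.48656767] [ 1.79992657e+02 -6.87886250e-04 -6.25898398e+00] [-0.28022163  0.21160212 -4.37743137] [0.01619271 0.16102076 0.05329477]
[292.9019057  236.42520802]
```

View pics/s3.png

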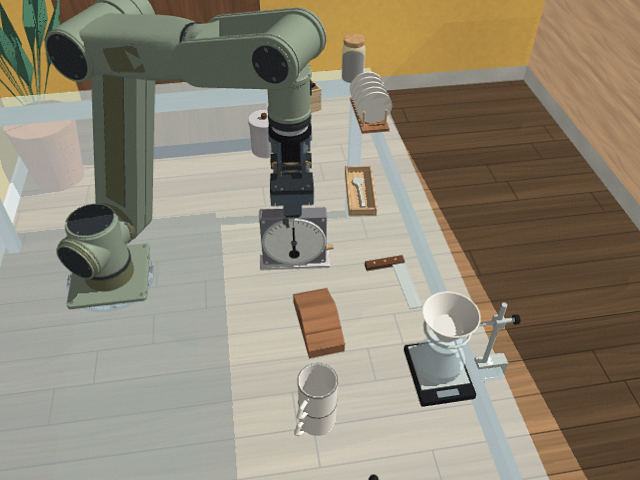

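View pics/s3z.png

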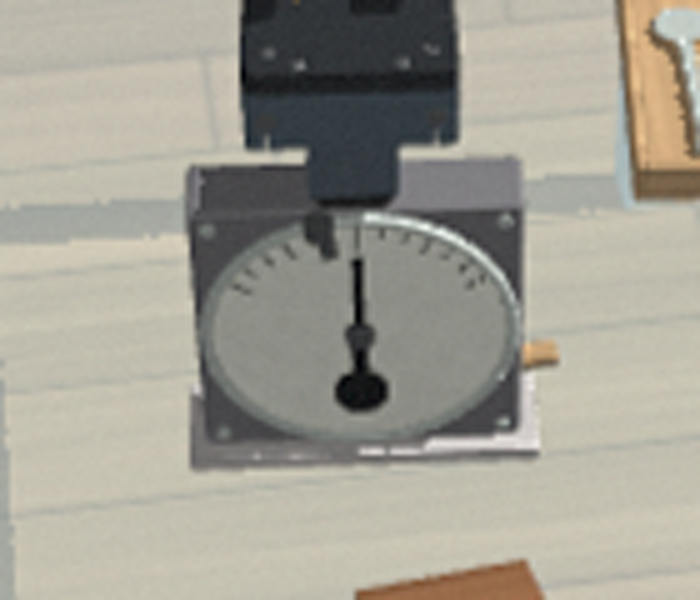

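```bash
cat >> h.py <<'E'
def dial(uv,s,off=16):
    """pixels (side) -> (y_g, z) on dial plane, relative to TCP"""
    h=np.radians(s['ee_rot'][2]-90);xg=np.array([np.cos(h),np.sin(h),0]);yg=np.array([-np.sin(h),np.cos(h),0])
    C,v=ray('side',uv);P0=s['ee_pos']+xg*off
    X=C+v*(((P0-C)@xg)/(v@xg))[:,None];return np.c_[(X-s['ee_pos'])@yg,X[:,2]-s['ee_pos'][2]]
E
python3 - <<'E'
from h import *
s=env.state();a=cv2.imread("pics/s3.png");x,y=292,236
f=lambda p:(np.array(p,float)+.5)/5-.5+[x-70,y-60]
names=dict(circL=(200,340),circR=(520,335),bot=(365,438),hub=(359,337),tip=(357,260),wt=(361,391),min_=(333,255),mout=(316,215),top0=(358,215),caseBL=(195,468),caseBR=(538,455))
for k,p in names.items(): print(k,dial([f(p)],s).round(1))
w=a[y-60:y+60,x-70:x+70].max(2).astype(float)
print(w[38:58,55:78].astype(int))
E
```

```text
circL [[-63.3 -93.6]]
circR [[ 65.7 -96.6]]
bot [[   1.7 -154.9]]
hub [[  0.6 -94.8]]
tip [[  0.9 -51.6]]
wt [[   0.7 -126.4]]
min_ [[ -8.5 -48.5]]
mout [[-14.4 -26.7]]
top0 [[  1.8 -27.4]]
caseBL [[ -70. -170.]]
caseBR [[  74.2 -169. ]]
[[ 71  74  72  73  75  76  73  66  65  65  66  62  63  63  65  66  57  60
   59  58  58  58  55]
 [ 73  73  74  74  74  71  73  58  55  51  54  53  45  43  46  46  44  45
   43  34  36  32  35]
 [ 76  73  73  73  73  76  73  71  51  27  24  24  29  24  25  22  30  27
   32  27  25  31  55]
 [ 79  77  78  76  76  77  78  76  70  50  50  58  57  57  54  55  63  59
   59  59  61  67  98]
 [ 85  86  88  86  91  90  79  66  60  64  76  90  97  94  95  99  97 111
  152 148 145 127 130]
 [ 76  79  76  72  73  68  51  50  54  52  53  80 120 113 116 123 121 156
  230 228 223 192 188]
 [ 72  71  74  81  88  73  50  51  51  53  48  76 137 133 132 131 121 143
  174 170 176 183 192]
 [ 77  81  90 109 121  92  49  53  53  55  52  74 127 128 127 120  97 130
  123 120 118 108 121]
 [102 113 119 120 121 101  47  50  53  51  52  83 149 145 146 134  93 147
  146 148 13
[... 378 characters left out ...]
145 146 145 143 145]
 [146 144 133 101 124 143 147 144 139  95  69  77 106 146 143 124  95 109
  147 145 143 143 145]
 [145 142 141 144 144 145 142 142 139 125 118 138 145 148 134  69   7  70
  150 142 143 142 142]
 [142 142 144 145 144 143 144 143 144 143 147 146 146 147 140  79  16  74
  148 144 143 146 146]
 [141 143 140 145 146 143 141 143 144 143 144 145 144 144 142 104  16  75
  148 144 143 144 143]
 [140 142 141 139 143 144 142 144 144 143 144 142 143 144 142 102  10  75
  152 143 142 144 144]
 [144 142 143 140 143 141 143 142 144 143 145 143 143 142 140 102  10  72
  149 142 142 145 142]
 [144 143 143 142 142 142 143 143 143 144 144 145 143 143 143 103   5  76
  148 143 141 142 142]]
```

```bash
cat >> h.py <<'E'
def rect(img,s,off=16,S=8):
    h=np.radians(s['ee_rot'][2]-90);xg=np.array([np.cos(h),np.sin(h),0]);yg=np.array([-np.sin(h),np.cos(h),0])
    Y,Z=np.meshgrid(np.arange(-40,40,1/S),np.arange(-20,-95,-1/S))
    P=s['ee_pos']+xg*off+Y[...,None]*yg+Z[...,None]*np.array([0,0,1]);uv=proj('side',P).reshape(Y.shape+(2,)).astype(np.float32)
    return cv2.remap(img.astype(np.float32),uv[...,0],uv[...,1],cv2.INTER_CUBIC).clip(0,255)
E
python3 - <<'E'
from h import *
s=env.state();a=np.mean([env.grab_frame('side')[:,:,::-1].astype(float) for _ in range(4)],0)
np.save('a3.npy',a);r=rect(a,s);cv2.imwrite('pics/r3.png',r)
g=r.max(2);Y=np.arange(-40,40,1/8);Z=np.arange(-20,-95,-1/8)
for z in np.arange(-28,-52,-1.5):
    row=g[int((-20-z)*8)];m=(Y>-25)&(Y<-3);d=np.clip(115-row,0,70)*m;print(z,(d*Y).sum()/max(d.sum(),1),d.sum()/8/65)
print('needle')
for z in np.arange(-54,-85,-4):
    row=g[int((-20-z)*8)];m=(Y>-6)&(Y<8);d=np.clip(135-row,0,200)*m;print(z,(d*Y).sum()/d.sum())
E
```

```text
-28.0 -15.76230836377055 14.604483
-29.5 -15.690177620350264 14.418976
-31.0 -15.13366899225649 13.136754
-32.5 -14.295184062926877 11.762899
-34.0 -14.016055620383327 11.196635
-35.5 -14.131615237248006 10.981568
-37.0 -14.08542475820523 10.848336
-38.5 -13.874045858553014 10.567518
-40.0 -13.425108899558904 9.80344
-41.5 -12.459972772242521 8.13063
-43.0 -11.363399915261455 6.590631
-44.5 -10.712916177689612 5.9779596
-46.0 -10.619916731520588 6.277698
-47.5 -10.94537496307256 5.876125
-49.0 -10.856356231854065 4.5615206
-50.5 -10.48835691486654 1.5494951
needle
-54 0.7121496276486763
-58 0.9528752070186343
-62 0.8318538240937693
-66 0.7455557053773596
-70 0.6604794423390784
-74 0.7625938459954225
-78 1.0444270330474972
-82 0.8771187273064058[ WARN:0@7.615] global loadsave.cpp:1063 imwrite_ Unsupported depth image for selected encoder is fallbacked to CV_8U.
```

View pics/r3.png

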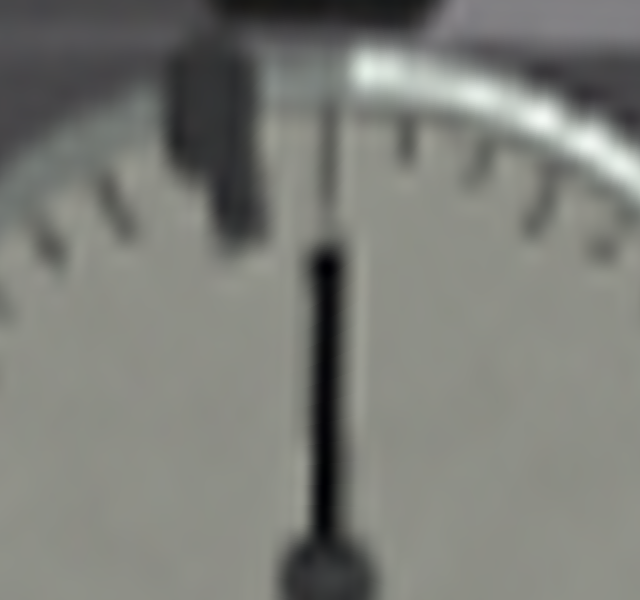

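play_rows(increments=[[3,2,0,5,1],[5.5,4.5,-10,9.1,1],[5.5,4.5,-10,9.1,1],[5.5,4.5,-10,9.1,1],[5.5,4.5,-10,9.1,1],[5.5,4.5,-10,9.1,1],[5.5,4.5,-10,9.1,1],[5.5,4.5,-10,9.1,1],[5.5,4.5,-10,9.1,1],[5.5,4.5,-10,9.1,1],[5.5,4.5,-10,9.1,1],[2,2,-20,4.7,1],[0,0,-25,0,1],[0,0,-25,0,1],[0,0,-20,0,1],[0,0,-10,0,1],[0,0,-4,0,1],[0,0,0,0,1],[0,0,0,0,1],[0,0,0,0,1]], newtons=40)

```text
time_s: 9.75
ee_pos: [535.7, -250.6, 263.2]
ee_rot: [179.9, 0.0, 94.4]
force: [0.3, 0.2, -6.0]
gripper_width: 29.7
```

Run:
```python
from h import *
a=np.load('a3.npy');s={'ee_rot':[0,0,-6.259],'ee_pos':np.array([475.466,-299.532,466.487])}
for off in(15,17,19):
    r=rect(a,s,off);g=r.max(2);Y=np.arange(-40,40,1/8)
    # hub z
    c=g[int(60*8):]; 
    out=[]
    for z in np.arange(-33,-51,-1.5):
        row=g[int((-20-z)*8)];i=np.where((row<95)&(Y>-22)&(Y<-5))[0]
        if len(i): out.append((round(z,1),round(Y[i[0]],2),round(Y[i[-1]],2)))
    print(off,out)
s=env.state();print(s['time_s'],s['ee_pos'],s['ee_rot'],s['force'],s['torque'])
a=env.grab_frame('side')[:,:,::-1];b=env.grab_frame('top')[:,:,::-1]
cv2.imwrite('pics/s4.png',a);cv2.imwrite('pics/t4.png',b)
cv2.imwrite("pics/s4z.png",np.hstack([cv2.resize(a[230:370,250:380],(390,420),interpolation=2),cv2.resize(b[200:320,340:460],(400,420),interpolation=2)]))
```

```text
15 [(np.float64(-33.0), np.float64(-20.38), np.float64(-7.75)), (np.float64(-34.5), np.float64(-20.0), np.float64(-7.75)), (np.float64(-36.0), np.float64(-20.12), np.float64(-8.12)), (np.float64(-37.5), np.float64(-19.88), np.float64(-8.38)), (np.float64(-39.0), np.float64(-19.5), np.float64(-8.25)), (np.float64(-40.5), np.float64(-19.12), np.float64(-8.0)), (np.float64(-42.0), np.float64(-18.25), np.float64(-7.75)), (np.float64(-43.5), np.float64(-16.38), np.float64(-7.5)), (np.float64(-45.0), np.float64(-14.12), np.float64(-7.38)), (np.float64(-46.5), np.float64(-13.75), np.float64(-7.0)), (np.float64(-48.0), np.float64(-13.5), np.float64(-6.88)), (np.float64(-49.5), np.float64(-13.12), np.float64(-7.0))]
17 [(np.float64(-33.0), np.float64(-20.0), np.float64(-7.88)), (np.float64(-34.5), np.float64(-20.0), np.float64(-8.12)), (np.float64(-36.0), np.float64(-19.62), np.float64(-8.25)), (np.float64(-37.5), np.float64(-19.38), np.float64(-8.12)), (np.float64(-39.0), np.float64(-18.88), np.float64(-8.0)), (np.float64(-40.5), np.float64(-17.88), np.float64(-7.75)), (np.float64(-42.0), np
[... 465 characters left out ...]
64(-36.0), np.float64(-19.12), np.float64(-8.12)), (np.float64(-37.5), np.float64(-18.75), np.float64(-7.88)), (np.float64(-39.0), np.float64(-17.25), np.float64(-7.5)), (np.float64(-40.5), np.float64(-14.5), np.float64(-7.38)), (np.float64(-42.0), np.float64(-13.75), np.float64(-7.12)), (np.float64(-43.5), np.float64(-13.62), np.float64(-6.88)), (np.float64(-45.0), np.float64(-13.25), np.float64(-6.88)), (np.float64(-46.5), np.float64(-12.75), np.float64(-7.12)), (np.float64(-48.0), np.float64(-11.5), np.float64(-10.25))]
9.75 [ 535.71378914 -250.635947    263.17615313] [1.79930449e+02 3.76964854e-02 9.44406260e+01] [ 0.27749577  0.22081182 -5.97264448] [-0.10206968  0.02177479 -0.05229123]
```

View pics/s4z.png

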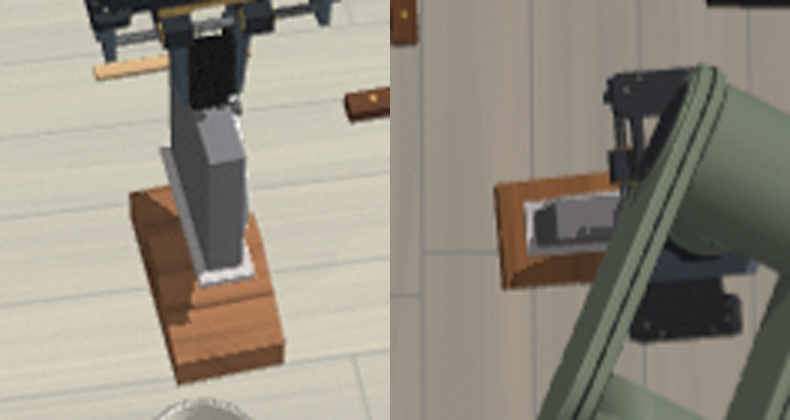

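Run:
```python
from h import *
def pts(c,yaw,L):
    y=np.radians(yaw);L=np.array(L,float);R=np.array([[np.cos(y),-np.sin(y)],[np.sin(y),np.cos(y)]]);return np.c_[L[:,:2]@R.T+c,L[:,2]]
a=cv2.imread('pics/s4.png');b=cv2.imread('pics/t4.png')
L=[[22,-73,96.7],[-22,-73,96.7],[-22,73,96.7],[15,-66,236.7],[-15,-66,236.7]]
u=proj('side',pts([535.7,-250.6],4.4,L));print(((u-[265,240])*6).round().tolist())
u=proj('top',pts([535.7,-250.6],4.4,L+[[22,-73,104.7],[-22,-73,104.7]]));print(((u-[365,245])*10).round().tolist())
cv2.imwrite('pics/s4y.png',cv2.resize(a[240:335,265:360],None,fx=6,fy=6,interpolation=2))
cv2.imwrite('pics/t4y.png',cv2.resize(b[245:295,365:425],None,fx=10,fy=10,interpolation=2))
```

```text
[[415.0, 497.0], [305.0, 518.0], [224.0, 242.0], [400.0, 253.0], [321.0, 267.0]]
[[656.0, 86.0], [671.0, 240.0], [159.0, 279.0], [749.0, 78.0], [760.0, 194.0], [662.0, 84.0], [677.0, 239.0]]
```

View pics/s4y.png

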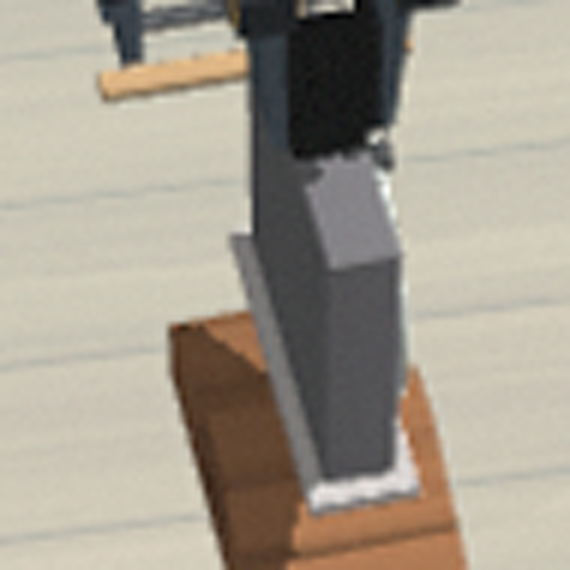

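View pics/t4y.png

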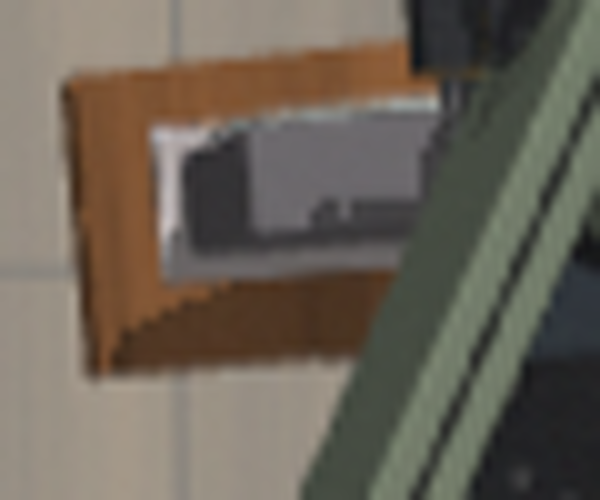

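play_rows(increments=[[0,0,-6,0,1],[0,0,-8,0,1],[0,0,-6,0,1],[0,0,-3,0,1],[0,0,-1,0,1],[0,0,0,0,1],[0,0,0,0,1],[0,0,0,0,1]], newtons=40)

```text
time_s: 10.85
ee_pos: [535.6, -250.6, 238.7]
ee_rot: [180.0, 0.0, 94.4]
force: [-0.0, -0.3, -4.6]
gripper_width: 30.2
```

play_rows(increments=[[0,0,-1,0,1],[0,0,0,0,1],[0,0,0,0,1]], newtons=40)

```text
time_s: 11.22
ee_pos: [535.5, -250.5, 237.4]
ee_rot: [180.0, -0.0, 94.4]
force: [-0.4, 1.0, -5.7]
gripper_width: 30.2
```

play_rows(increments=[[0,0,-1,0,1],[0,0,0,0,1],[0,0,0,0,1]], newtons=40)

```text
time_s: 11.6
ee_pos: [535.5, -250.5, 236.5]
ee_rot: [180.0, 0.0, 94.4]
force: [0.7, 0.0, -5.1]
gripper_width: 29.7
```

play_rows(increments=[[0,0,-0.6,0,1],[0,0,0,0,1],[0,0,0,0,1]], newtons=40)

```text
time_s: 11.98
ee_pos: [535.5, -250.5, 236.5]
ee_rot: [180.0, 0.0, 94.4]
force: [-0.4, 0.4, -0.7]
gripper_width: 30.3
```

play_rows(increments=[[0,0,-0.6,0,1],[0,0,0,0,1],[0,0,0,0,1]], newtons=40)

```text
time_s: 12.35
ee_pos: [535.5, -250.5, 236.4]
ee_rot: [179.9, 0.0, 94.4]
force: [-1.7, 0.8, 4.6]
gripper_width: 29.7
```

play_rows(increments=[[0,0,0,0,1],[0,0,0,0,1],[0,0,0,0,1],[0,0,0,0,1],[0,0,0,0,1],[-0.15,2,0,0,1],[-0.15,2,-0.1,0,1],[-0.15,2,-0.1,0,1],[-0.15,2,-0.1,0,1],[-0.15,2,-0.1,0,1],[-0.15,2,-0.1,0,1],[0,0,0,0,1],[0,0,0,0,1]], newtons=12)

```text
time_s: 13.98
ee_pos: [534.8, -238.9, 235.6]
ee_rot: [179.9, 0.1, 94.5]
force: [-1.6, -0.1, 6.0]
gripper_width: 30.0
```

Run:
```python
from h import *
s=env.state();print(s['time_s'],s['ee_pos'],s['ee_rot'],s['force'],s['torque'])
a=env.grab_frame('side')[:,:,::-1];b=env.grab_frame('top')[:,:,::-1]
cv2.imwrite('pics/s5.png',a);cv2.imwrite('pics/t5.png',b)
cv2.imwrite('pics/s5y.png',np.hstack([cv2.resize(a[255:365,270:350],(400,550),interpolation=2),cv2.resize(b[240:295,365:405],(400,550),interpolation=2)]))
```

```text
13.975 [ 534.82297992 -238.9197787   235.61009637] [1.79929709e+02 9.02270802e-02 9.44533714e+01] [-1.55527262 -0.12035066  5.99008072] [-0.35751334  0.6369509   0.00651304]
```

View pics/s5y.png

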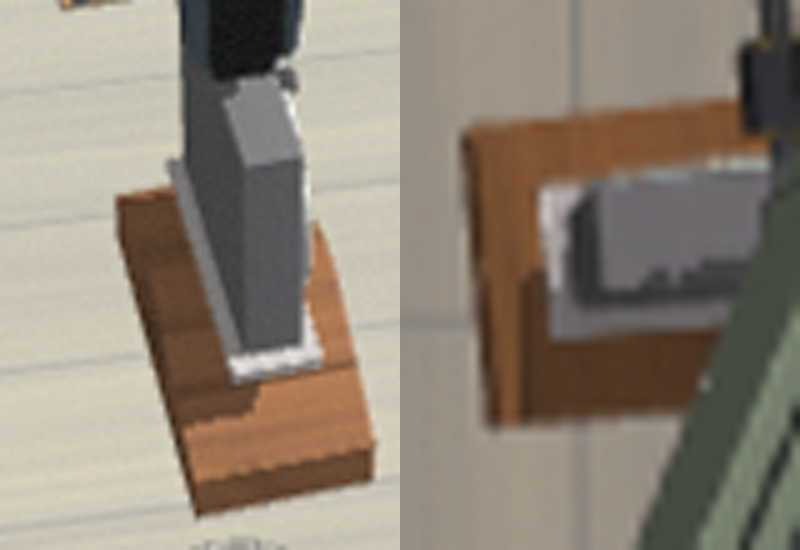

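```bash
cat >> h.py <<'E'
def gpose(a,s,pts,h=171.5,y0=0.):
    """world pts of gauge-frame pts: tilt a deg (top to +y), grip point at TCP+5z, h above sole, y0 gauge y of grip"""
    a=np.radians(a);yaw=np.radians(s['ee_rot'][2]-90)
    Rx=cv2.Rodrigues(np.array([-a,0,0]))[0];Rz=cv2.Rodrigues(np.array([0,0,yaw]))[0]
    return (np.array(pts,float)-[0,y0,h])@(Rz@Rx).T+s['ee_pos']+[0,0,5]
E
python3 - <<'E'
from h import *
s=env.state()
L=[[22,-73,0],[-22,-73,0],[15,-66,140],[-15,-66,140]]
for a in(0,2,4,6):
    print(a,proj('side',gpose(a,s,L)).round(1).tolist(),proj('top',gpose(a,s,L)).round(1).tolist())
s4={'ee_pos':np.array([535.71,-250.64,263.18]),'ee_rot':[180,0,94.44]}
print(proj('side',gpose(0,s4,L)).round(1).tolist(),proj('top',gpose(0,s4,L)).round(1).tolist())
a=cv2.imread('pics/s5.png');b=cv2.imread('pics/t5.png')
cv2.imwrite('pics/s5q.png',np.hstack([cv2.resize(a[275:335,305:345],(400,600),interpolation=2),cv2.resize(b[255:280,375:391],(384,600),interpolation=2)]))
E
```

```text
0 [[332.7, 326.0], [314.8, 329.5], [330.2, 286.3], [317.2, 288.7]] [[424.6, 254.5], [426.0, 269.6], [433.0, 253.8], [434.1, 265.2]]
2 [[333.3, 327.3], [315.4, 330.8], [330.4, 286.0], [317.3, 288.4]] [[426.8, 254.3], [428.2, 269.4], [433.6, 253.7], [434.7, 265.1]]
4 [[334.0, 328.6], [315.9, 332.1], [330.5, 285.6], [317.4, 288.0]] [[429.0, 254.1], [430.4, 269.2], [434.2, 253.6], [435.3, 265.1]]
6 [[334.6, 329.7], [316.5, 333.2], [330.6, 285.2], [317.5, 287.6]] [[431.2, 253.8], [432.6, 269.1], [434.7, 253.5], [435.8, 265.0]]
[[334.2, 322.9], [315.9, 326.4], [331.8, 282.1], [318.4, 284.5]] [[430.6, 253.6], [432.1, 269.0], [440.0, 252.8], [441.1, 264.4]]
```

View pics/s5q.png

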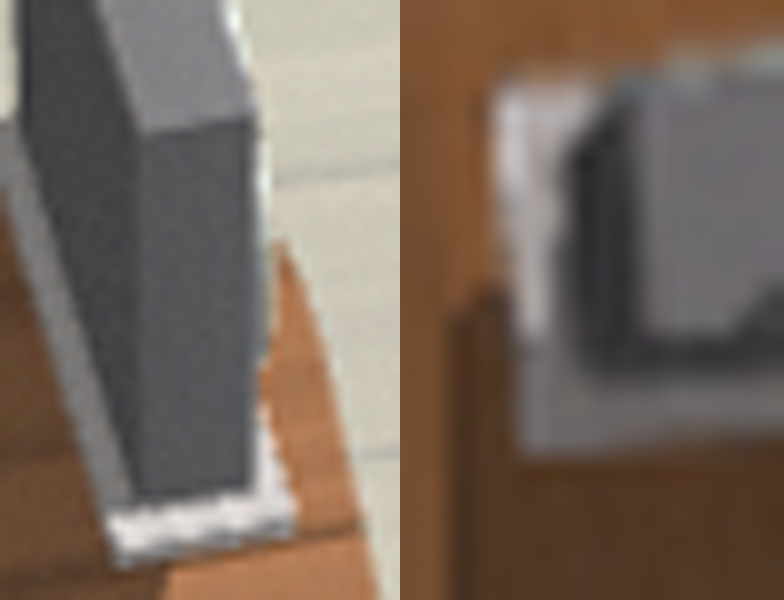

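play_rows(increments=[[-0.15,2,-0.1,0,1],[-0.15,2,-0.1,0,1],[-0.15,2,-0.15,0,1],[-0.15,2,-0.15,0,1],[-0.15,2,-0.2,0,1],[-0.15,2,-0.2,0,1],[-0.15,2,-0.2,0,1],[0,0,0,0,1],[0,0,0,0,1]], newtons=12)

```text
time_s: 15.2
ee_pos: [533.7, -224.3, 233.7]
ee_rot: [180.0, -0.0, 94.4]
force: [0.0, 0.3, 5.0]
gripper_width: 30.1
```

```bash
cat > look.py <<'E'
from h import *
import sys
k=sys.argv[1];s=env.state();print(s['time_s'],s['ee_pos'],s['ee_rot'],s['force'],s['torque'],s['gripper_width'])
a=env.grab_frame('side')[:,:,::-1];b=env.grab_frame('top')[:,:,::-1]
cv2.imwrite(f'pics/s{k}.png',a);cv2.imwrite(f'pics/t{k}.png',b)
cv2.imwrite(f'pics/q{k}.png',np.hstack([cv2.resize(a[255:345,285:345],(400,600),interpolation=2),cv2.resize(b[245:293,365:397],(400,600),interpolation=2)]))
L=[[22,-73,0],[-22,-73,0],[15,-66,140],[-15,-66,140]];M=[[22,73,8],[-22,73,8],[-22,73,0]]
for t in(0,4,8,10,12,14,16):
    print(t,proj('side',gpose(t,s,L)).round(1).tolist(),proj('top',gpose(t,s,M)).round(1).tolist())
E
python3 look.py 6
```

```text
15.2 [ 533.66444115 -224.25045843  233.68291257] [ 1.79978108e+02 -3.02487575e-02  9.44433397e+01] [0.04926821 0.34267606 5.0237622 ] [-0.17213811  0.35354949 -0.0517656 ] 30.05352637592243
0 [[331.1, 321.7], [313.3, 325.1], [328.6, 282.0], [315.6, 284.3]] [[369.6, 258.6], [370.9, 273.8], [370.6, 273.9]]
4 [[332.4, 324.2], [314.5, 327.6], [328.8, 281.3], [315.8, 283.7]] [[373.4, 258.4], [374.7, 273.6], [374.6, 273.6]]
8 [[333.6, 326.3], [315.6, 329.8], [329.1, 280.5], [316.0, 282.8]] [[377.4, 258.1], [378.7, 273.3], [378.7, 273.3]]
10 [[334.3, 327.3], [316.1, 330.8], [329.2, 280.0], [316.1, 282.3]] [[379.4, 258.0], [380.7, 273.2], [380.8, 273.2]]
12 [[334.9, 328.2], [316.7, 331.7], [329.2, 279.5], [316.2, 281.8]] [[381.4, 257.9], [382.7, 273.0], [383.0, 273.0]]
14 [[335.5, 329.0], [317.2, 332.5], [329.3, 278.9], [316.2, 281.3]] [[383.5, 257.8], [384.8, 272.9], [385.1, 272.9]]
16 [[336.1, 329.7], [317.7, 333.2], [329.4, 278.3], [316.3, 280.7]] [[385.5, 257.6], [386.8, 272.7], [387.3, 272.7]]
```

View pics/q6.png

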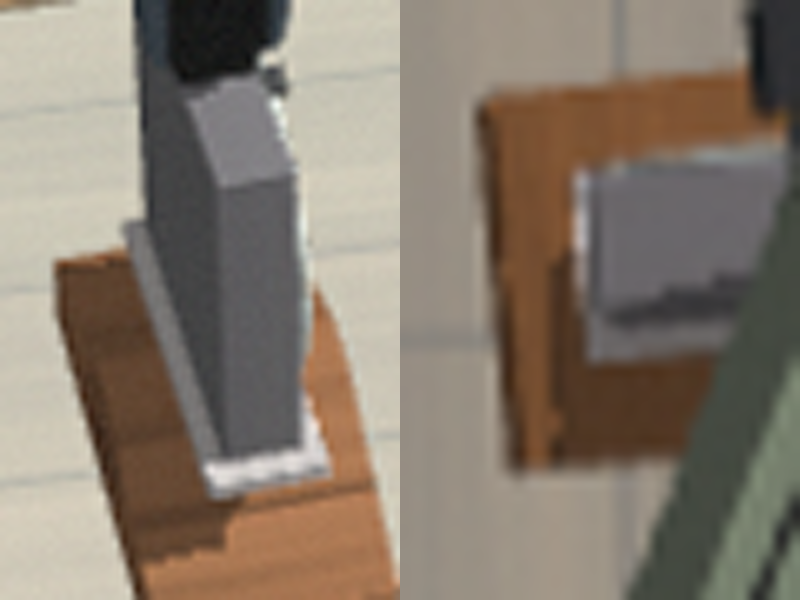

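play_rows(increments=[[-0.15,2,-0.2,0,1],[-0.15,2,-0.25,0,1],[-0.15,2,-0.25,0,1],[-0.15,2,-0.3,0,1],[-0.15,2,-0.3,0,1],[-0.15,2,-0.3,0,1],[-0.15,1.7,-0.3,0,1],[0,0,0,0,1],[0,0,0,0,1],[0,0,0,0,1],[0,0,0,0,1]], newtons=12)

```text
time_s: 16.68
ee_pos: [532.2, -210.4, 231.2]
ee_rot: [-179.9, -0.1, 94.4]
force: [1.1, -1.2, -4.8]
gripper_width: 29.5
```

```bash
python3 look.py 7
```

```text
16.675 [ 532.15581209 -210.43509589  231.2418416 ] [-1.79938250e+02 -6.99340221e-02  9.44373384e+01] [ 1.12074672 -1.24113258 -4.82494798] [ 0.0684031  -0.18704375  0.08188748] 29.524811105855864
0 [[329.5, 317.9], [311.8, 321.2], [326.9, 278.2], [314.0, 280.5]] [[364.7, 259.1], [366.0, 274.4], [365.8, 274.4]]
4 [[330.7, 320.3], [313.0, 323.7], [327.1, 277.5], [314.2, 279.8]] [[368.6, 258.9], [369.9, 274.1], [369.8, 274.2]]
8 [[332.0, 322.4], [314.0, 325.8], [327.3, 276.7], [314.4, 279.0]] [[372.5, 258.7], [373.8, 273.8], [373.9, 273.9]]
10 [[332.6, 323.3], [314.6, 326.8], [327.4, 276.2], [314.5, 278.5]] [[374.6, 258.6], [375.8, 273.7], [376.0, 273.7]]
12 [[333.2, 324.2], [315.1, 327.7], [327.5, 275.7], [314.5, 278.0]] [[376.6, 258.4], [377.9, 273.5], [378.1, 273.6]]
14 [[333.8, 325.0], [315.6, 328.5], [327.6, 275.1], [314.6, 277.4]] [[378.6, 258.3], [379.9, 273.4], [380.3, 273.4]]
16 [[334.4, 325.6], [316.1, 329.2], [327.7, 274.5], [314.6, 276.8]] [[380.7, 258.2], [382.0, 273.2], [382.4, 273.3]]
```

View pics/q7.png

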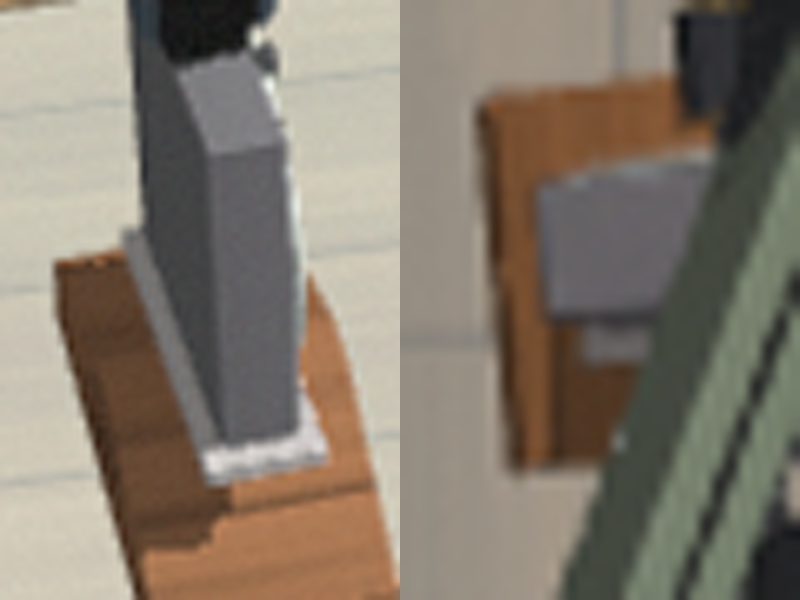

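play_rows(increments=[[0,0,0,0,1],[0,0,0,0,1],[0,0,5,0,1],[0,0,15,0,1],[0,0,25,0,1],[-5,-8,20,-5,1],[-5,-8,20,-9,1],[-5,-8,20,-9.5,1],[-5,-8,20,-9.5,1],[-5,-8,20,-9.5,1],[-5,-8,15,-9.5,1],[-5,-8,15,-9.5,1],[-5,-8,15,-9.5,1],[-5,-8,15,-9.5,1],[-5,-8,15,-9.5,1],[-5,-8,10,-8,1],[-2,-2,5,-2.7,1],[0,0,0,0,1],[0,0,0,0,1],[0,0,0,0,1]], newtons=40)

```text
time_s: 19.27
ee_pos: [475.5, -300.6, 466.7]
ee_rot: [-180.0, 0.0, -6.2]
force: [-0.1, 0.0, -5.1]
gripper_width: 29.9
```

play_rows(increments=[[0,0,0,0,1],[0,0,0,0,1],[0,0,0,0,1],[0,0,0,0,1],[0,0,0,0,1],[0,0,0,0,1]])

```text
time_s: 20.02
ee_pos: [475.5, -300.8, 466.8]
ee_rot: [180.0, 0.0, -6.3]
force: [-0.4, 0.1, -5.3]
gripper_width: 29.6
```

Run:
```python
from h import *
s=env.state();print(s['time_s'],s['ee_pos'],s['ee_rot'],s['force'])
a=np.mean([env.grab_frame('side')[:,:,::-1].astype(float) for _ in range(4)],0);cv2.imwrite('pics/s8.png',a.astype(np.uint8))
np.save('a8.npy',a);r=rect(a,s,17,7);cv2.imwrite('pics/r8.png',r.astype(np.uint8))
u=proj('side',[s['ee_pos']-[0,0,92]])[0];x,y=u.astype(int);print(x,y)
cv2.imwrite("pics/s8z.png",cv2.resize(a[y-60:y+60,x-70:x+70].astype(np.uint8),None,fx=5,fy=5,interpolation=2))
```

```text
20.025 [ 475.48967141 -300.79365311  466.76208938] [ 1.79996927e+02  1.92588545e-03 -6.25382003e+00] [-0.44141186  0.07071779 -5.29964855]
292 236
```

View pics/s8z.png

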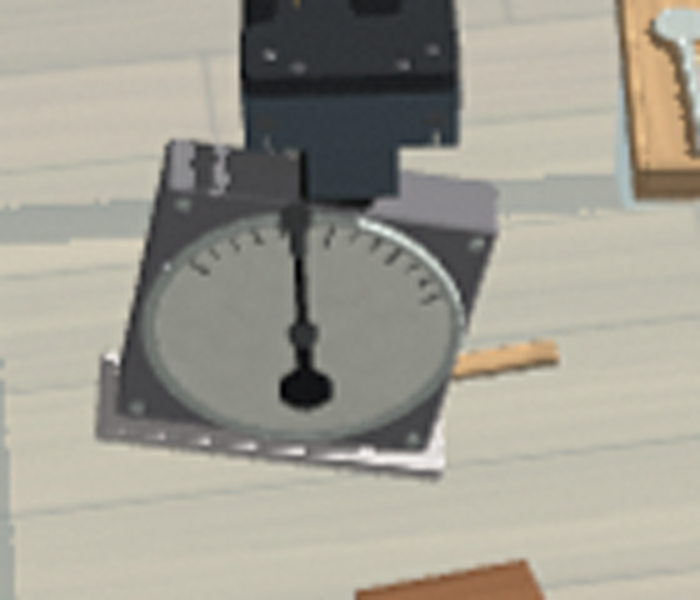

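View pics/r8.png

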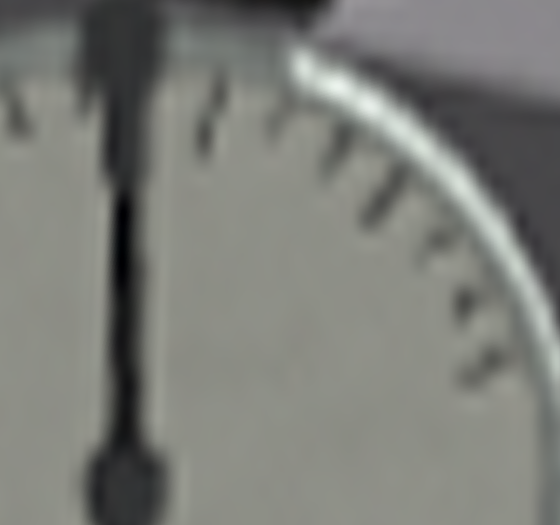

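Run:
```python
from h import *
s=env.state();s['ee_pos']=np.array([475.49,-300.79,466.76]);a=np.load('a8.npy')
for off in(16,18):
    g=rect(a,s,off,8).max(2);Y=np.arange(-40,40,1/8);o=[]
    for z in np.arange(-26,-88,-2.):
        row=g[int((-20-z)*8)];i=np.where((row<100)&(abs(Y+22.5)<8))[0]
        if len(i):o.append((float(z),round(float(Y[i[0]]+Y[i[-1]])/2,2),round(float(Y[i[-1]]-Y[i[0]]),1)))
    print(off,o)
```

```text
16 [(-26.0, -22.5, 13.2), (-28.0, -22.69, 13.1), (-30.0, -23.0, 13.5), (-32.0, -23.31, 12.6), (-34.0, -23.5, 10.8), (-36.0, -23.56, 9.6), (-38.0, -22.25, 6.5), (-40.0, -22.25, 6.5), (-42.0, -22.31, 6.6), (-44.0, -22.31, 6.6), (-46.0, -22.19, 5.9), (-48.0, -22.0, 4.5), (-50.0, -21.94, 4.4), (-52.0, -22.0, 4.5), (-54.0, -22.12, 4.5), (-56.0, -22.12, 4.5), (-58.0, -22.0, 5.0), (-60.0, -21.94, 5.4), (-62.0, -22.0, 5.2), (-64.0, -22.0, 5.0), (-66.0, -22.12, 5.0), (-68.0, -22.19, 5.1), (-70.0, -22.25, 5.0), (-72.0, -22.25, 5.0), (-74.0, -22.12, 5.0), (-76.0, -22.0, 5.0), (-78.0, -22.06, 4.9), (-80.0, -22.19, 4.9), (-82.0, -22.25, 5.2), (-84.0, -22.25, 6.5), (-86.0, -22.12, 9.5)]
18 [(-26.0, -22.69, 13.1), (-28.0, -22.88, 13.5), (-30.0, -23.25, 12.5), (-32.0, -23.38, 10.8), (-34.0, -23.5, 9.8), (-36.0, -22.12, 6.5), (-38.0, -22.12, 6.5), (-40.0, -22.31, 6.6), (-42.0, -22.31, 6.6), (-44.0, -22.12, 6.0), (-46.0, -21.94, 4.6), (-48.0, -21.94, 4.4), (-50.0, -22.0, 4.5), (-52.0, -22.0, 4.5), (-54.0, -22.06, 4.6), (-56.0, -21.88, 5.0), (-58.0, -21.88, 5.2), (-60.0, -21.94, 5.1), (-62.0, -22.0, 5.0), (-64.0, -22.0, 5.0), (-66.0, -22.12, 5.0), (-68.0, -22.25, 5.0), (-70.0, -22.25, 5.0), (-72.0, -22.12, 5.0), (-74.0, -22.0, 5.0), (-76.0, -22.0, 5.0), (-78.0, -22.06, 4.9), (-80.0, -22.19, 5.4), (-82.0, -22.19, 6.4), (-84.0, -22.12, 9.5), (-86.0, -22.0, 11.5)]
```

play_rows(increments=[[2,2,-5,2.7,1],[5,8,-10,8,1],[5,8,-15,9.5,1],[5,8,-15,9.5,1],[5,8,-15,9.5,1],[5,8,-15,9.5,1],[5,8,-15,9.5,1],[5,8,-20,9.5,1],[5,8,-20,9.5,1],[5,8,-20,9.5,1],[5,8,-20,9,1],[5,8,-20,5,1],[0,3,-15,0,1],[0,0,-12,0,1],[0,0,-6,0,1],[0,0,-3,0,1],[0,0,0,0,1],[0,0,0,0,1],[0,0,0,0,1]], newtons=40)

```text
time_s: 22.6
ee_pos: [532.7, -207.9, 241.2]
ee_rot: [180.0, 0.0, 94.4]
force: [-0.0, -0.3, -4.3]
gripper_width: 30.0
```

```bash
python3 look.py 9 | head -1
```

```text
22.6 [ 532.66340833 -207.89643049  241.15781676] [1.79953796e+02 1.98281693e-02 9.44388560e+01] [-0.03107551 -0.30281409 -4.33953721] [0.05388054 0.04770329 0.00101485] 29.95237493700557
```

View pics/q9.png

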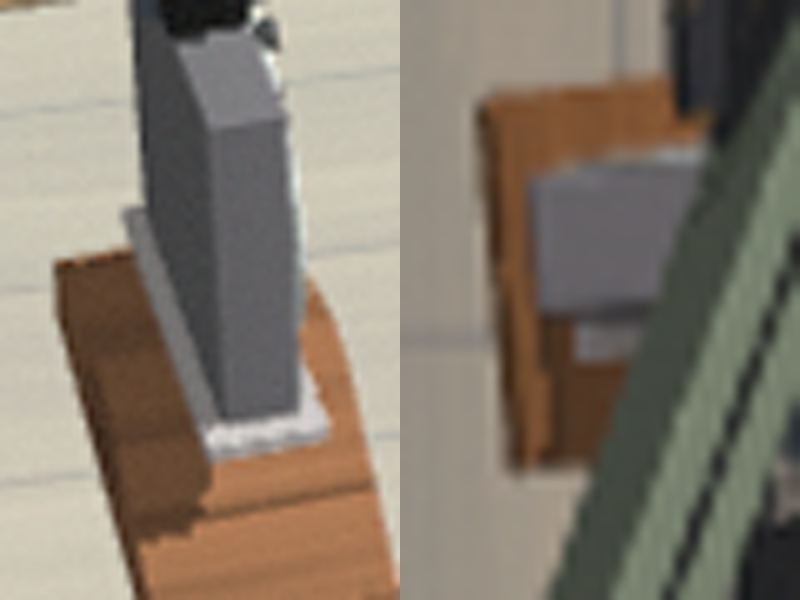

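play_rows(increments=[[0,0,-4,0,1],[0,0,-3,0,1],[0,0,-1,0,1],[0,0,0,0,1],[0,0,0,0,1]])

```text
time_s: 23.32
ee_pos: [532.6, -207.8, 232.9]
ee_rot: [180.0, 0.0, 94.4]
force: [-0.3, -0.4, -5.7]
gripper_width: 29.9
```

play_rows(increments=[[0,0,-0.6,0,1],[0,0,0,0,1],[0,0,0,0,1]])

```text
time_s: 23.7
ee_pos: [532.5, -207.8, 232.2]
ee_rot: [180.0, -0.0, 94.4]
force: [-0.3, -0.1, -5.3]
gripper_width: 29.6
```

play_rows(increments=[[0,0,-0.6,0,1],[0,0,0,0,1],[0,0,0,0,1]])

```text
time_s: 24.08
ee_pos: [532.5, -207.8, 231.5]
ee_rot: [180.0, -0.0, 94.4]
force: [-0.4, -0.2, -5.4]
gripper_width: 30.0
```

play_rows(increments=[[0,0,-0.6,0,1],[0,0,0,0,1],[0,0,0,0,1]])

```text
time_s: 24.45
ee_pos: [532.5, -207.8, 231.0]
ee_rot: [180.0, 0.0, 94.4]
force: [-0.4, 0.2, -4.3]
gripper_width: 29.5
```

play_rows(increments=[[0,0,-0.5,0,1],[0,0,0,0,1],[0,0,0,0,1]])

```text
time_s: 24.82
ee_pos: [532.5, -207.8, 230.7]
ee_rot: [180.0, 0.0, 94.4]
force: [-1.1, -0.5, -3.9]
gripper_width: 29.9
```

play_rows(increments=[[0,0,0,0,1]])

```text
time_s: 24.95
ee_pos: [532.6, -207.8, 230.6]
ee_rot: [180.0, 0.0, 94.4]
force: [-0.0, 0.6, -3.3]
gripper_width: 29.8
```

play_rows(increments=[[0,0,-0.4,0,1],[0,0,0,0,1],[0,0,0,0,1],[0,0,0,0,1]])

```text
time_s: 25.45
ee_pos: [532.6, -207.8, 230.6]
ee_rot: [180.0, 0.0, 94.4]
force: [-1.0, 0.7, 2.8]
gripper_width: 29.5
```

play_rows(increments=[[0,0,-0.2,0,1],[0,0,0,0,1],[0,0,0,0,1],[0,0,0,0,1]])

```text
time_s: 25.95
ee_pos: [532.6, -207.8, 230.6]
ee_rot: [180.0, 0.0, 94.4]
force: [-1.3, 1.8, 5.2]
gripper_width: 30.1
```

play_rows(increments=[[0,0,0.4,0,1],[0,0,0,0,1],[0,0,0,0,1],[0,0,0,0,1],[0,0,0,0,1],[0,0,0,0,1],[0,0,0,0,1],[0,0,0,0,1]])

```text
time_s: 26.95
ee_pos: [532.6, -207.8, 230.6]
ee_rot: [180.0, 0.0, 94.4]
force: [-1.3, 2.4, 4.9]
gripper_width: 29.8
```

```bash
python3 look.py 10
python3 - <<'E'
import cv2,numpy as np
a=cv2.imread('pics/s10.png').astype(int);b=cv2.imread('pics/s0.png') if 0 else cv2.imread('pics/side0.png').astype(int)
d=(abs(a-b).max(2)>60).astype(np.uint8)*255;cv2.imwrite('pics/d10.png',np.hstack([a[160:460,240:480].astype(np.uint8),cv2.cvtColor(d,8)[160:460,240:480]]))
E
```

```text
26.95 [ 532.57623918 -207.79574159  230.5662507 ] [1.79972594e+02 7.17760228e-03 9.44416803e+01] [-1.28438671  2.40525344  4.90166174] [ 0.24112749  0.58452117 -0.05482046] 29.827492609921922
0 [[329.5, 317.2], [311.9, 320.5], [326.8, 277.5], [314.0, 279.8]] [[363.8, 259.0], [365.1, 274.2], [364.8, 274.3]]
4 [[330.7, 319.6], [313.0, 323.0], [327.1, 276.8], [314.2, 279.1]] [[367.7, 258.8], [368.9, 274.0], [368.9, 274.0]]
8 [[331.9, 321.7], [314.1, 325.1], [327.3, 276.0], [314.4, 278.3]] [[371.6, 258.6], [372.9, 273.7], [373.0, 273.7]]
10 [[332.6, 322.6], [314.6, 326.0], [327.4, 275.5], [314.5, 277.8]] [[373.6, 258.4], [374.9, 273.6], [375.1, 273.6]]
12 [[333.2, 323.5], [315.1, 326.9], [327.5, 275.0], [314.5, 277.3]] [[375.7, 258.3], [376.9, 273.4], [377.2, 273.4]]
14 [[333.8, 324.2], [315.6, 327.7], [327.6, 274.4], [314.6, 276.7]] [[377.7, 258.2], [379.0, 273.3], [379.3, 273.3]]
16 [[334.3, 324.9], [316.1, 328.4], [327.6, 273.8], [314.6, 276.1]] [[379.8, 258.0], [381.1, 273.1], [381.5, 273.1]]
```

View pics/q10.png

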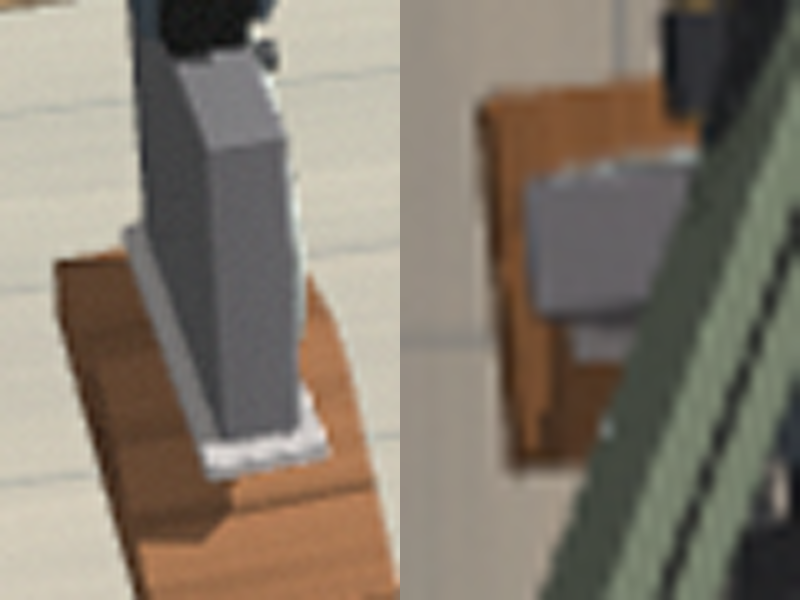

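View pics/d10.png

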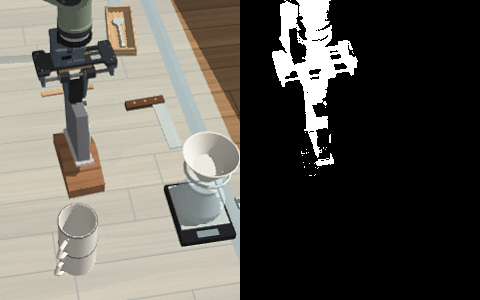

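play_rows(increments=[[0,0,0.3,0,1],[0,0,0,0,1],[0,0,0,0,1],[0,0,0,0,1],[0,0,0,0,1]])

```text
time_s: 27.68
ee_pos: [532.6, -207.8, 230.6]
ee_rot: [180.0, 0.0, 94.4]
force: [0.1, 2.2, 4.0]
gripper_width: 29.8
```

play_rows(increments=[[0,0,0,0,1],[0,0,0,0,1],[0,0,0,0,1],[0,0,0,0,1],[0,0,0,0,1]])

```text
time_s: 28.3
ee_pos: [532.6, -207.8, 230.6]
ee_rot: [180.0, 0.0, 94.4]
force: [-1.2, 1.6, 4.1]
gripper_width: 29.9
```

play_rows(increments=[[0,0,0.2,0,1],[0,0,0,0,1],[0,0,0,0,1],[0,0,0,0,1],[0,0,0,0,1],[0,0,0,0,1]])

```text
time_s: 29.05
ee_pos: [532.5, -207.8, 230.6]
ee_rot: [180.0, -0.0, 94.4]
force: [0.6, 1.0, 0.1]
gripper_width: 30.0
```

play_rows(increments=[[0,0,0,0,1],[0,0,0,0,1],[0,0,0,0,1],[0,0,0,0,1],[0,0,0,0,1]])

```text
time_s: 29.68
ee_pos: [532.5, -207.8, 230.6]
ee_rot: [180.0, -0.0, 94.4]
force: [0.8, -0.8, -1.0]
gripper_width: 30.2
```

play_rows(increments=[[0,0,0,0,1],[0,0,0,0,1],[0,0,0,0,1],[0,0,0,0,1],[0,0,0,0,1],[0,0,0,0,1],[0,0,0,0,1],[0,0,0,0,1]])

```text
time_s: 30.68
ee_pos: [532.5, -207.8, 230.6]
ee_rot: [-180.0, 0.0, 94.4]
force: [1.6, 0.1, -4.1]
gripper_width: 30.3
```

```bash
python3 look.py 11|head -1
python3 - <<'E'
import cv2
a,b=[cv2.imread(f'pics/s{k}.png').astype(int) for k in(10,11)];print((abs(a-b).max(2)>30).sum())
E
```

```text
30.675 [ 532.49594725 -207.80403784  230.64508961] [-1.79999282e+02  5.67010851e-04  9.44487257e+01] [ 1.61889321  0.06336296 -4.10892237] [ 0.02359731 -0.32722729  0.03619571] 30.293774571093238
43
```

play_rows(increments=[[0,0,-0.2,0,1],[0,0,0,0,1],[0,0,0,0,1],[0,0,0,0,1],[0,0,0,0,1],[0,0,0,0,1],[0,0,0,0,1],[0,0,0,0,1]])

```text
time_s: 31.78
ee_pos: [532.4, -207.8, 230.7]
ee_rot: [180.0, -0.0, 94.4]
force: [0.2, 0.3, -2.1]
gripper_width: 30.1
```

play_rows(increments=[[0,0,0,0,1],[0,0,0,0,1],[0,0,0,0,1],[0,0,0,0,1],[0,0,0,0,1],[0,0,0,0,1],[0,0,0,0,1],[0,0,0,0,1]])

```text
time_s: 32.78
ee_pos: [532.4, -207.8, 230.6]
ee_rot: [-180.0, -0.0, 94.4]
force: [-0.5, 0.9, -0.5]
gripper_width: 29.9
```

play_rows(increments=[[0,0,0,0,1],[0,0,0,0,1],[0,0,0,0,1],[0,0,0,0,1]])

```text
time_s: 33.28
ee_pos: [532.5, -207.8, 230.6]
ee_rot: [180.0, 0.0, 94.4]
force: [0.1, 0.7, -1.4]
gripper_width: 29.9
```

play_rows(increments=[[0,0,-0.1,0,1],[0,0,0,0,1],[0,0,0,0,1],[0,0,0,0,1],[0,0,0,0,1],[0,0,0,0,1],[0,0,0,0,1],[0,0,0,0,1]])

```text
time_s: 34.28
ee_pos: [532.5, -207.8, 230.6]
ee_rot: [180.0, 0.0, 94.4]
force: [-1.0, 0.0, 2.4]
gripper_width: 29.9
```

play_rows(increments=[[0,0,0,0,1],[0,0,0,0,1],[0,0,0,0,1],[0,0,0,0,1],[0,0,0,0,1],[0,0,0,0,1],[0,0,0,0,1],[0,0,0,0,1]])

```text
time_s: 35.28
ee_pos: [532.5, -207.8, 230.6]
ee_rot: [180.0, 0.0, 94.4]
force: [-0.9, 1.9, 4.2]
gripper_width: 29.6
```

play_rows(increments=[[0,0,0.1,0,1],[0,0,0,0,1],[0,0,0,0,1],[0,0,0,0,1],[0,0,0,0,1],[0,0,0,0,1],[0,0,0,0,1],[0,0,0,0,1]])

```text
time_s: 36.28
ee_pos: [532.5, -207.8, 230.6]
ee_rot: [180.0, 0.0, 94.4]
force: [-1.1, 1.6, 3.9]
gripper_width: 29.9
```

play_rows(increments=[[0,0,0,0,1],[0,0,0,0,1],[0,0,0,0,1],[0,0,0,0,1],[0,0,0,0,1],[0,0,0,0,1],[0,0,0,0,1],[0,0,0,0,1]])

```text
time_s: 37.28
ee_pos: [532.5, -207.8, 230.6]
ee_rot: [180.0, 0.0, 94.4]
force: [-2.0, 2.1, 5.3]
gripper_width: 29.8
```

play_rows(increments=[[0,0,0.15,0,1],[0,0,0,0,1],[0,0,0,0,1],[0,0,0,0,1],[0,0,0,0,1],[0,0,0,0,1]])

```text
time_s: 38.02
ee_pos: [532.5, -207.8, 230.6]
ee_rot: [180.0, -0.0, 94.4]
force: [-1.4, 1.5, 1.7]
gripper_width: 30.1
```

play_rows(increments=[[0,0,0,0,1],[0,0,0,0,1],[0,0,0,0,1],[0,0,0,0,1]])

```text
time_s: 38.52
ee_pos: [532.5, -207.8, 230.6]
ee_rot: [-180.0, -0.0, 94.4]
force: [-0.4, 0.2, 1.7]
gripper_width: 29.8
```

Net +1.7 N on the tool, so about 6 N on the ridge, and the drift is slow enough to hold through the next second. Handing in.

Run:
```python
from workcell import env
print(env.job_done()); s=env.state();print(s['time_s'],s['ee_pos'],s['force'])
```

```text
the job is handed in; nothing more can be done
None
the job is handed in; nothing more can be done
```

The job is handed in, at about 38.5 s. The gauge is still held, resting on the offcut's ridge and tilted about 13.4° with its top towards +y, which should put the pointer on the set mark.

I picked it up by the post and read the mark by turning the dial to the side camera (about 13.4°, 0.234 rad). I then stood it level across the ridge, in line with the offcut, and rocked it there with a light grip. To check, I gripped it firmly and lifted it so the dial faced the camera. The pointer sat on the mark to within about 0.3°, so I set it back with the same tilt.

**Last checks**
- **Position on the ridge:** from the height at which it touched, the middle of the base is within about 1 mm of the contact line. The pictures alone are good to only about 2 mm.
- **Offcut and other things:** after setting it back, nothing in the side picture had changed except the arm and gauge.
- **Force:** about 6 N on the ridge at hand-in. The reading crept by a few newtons over some seconds, and once dropped to almost no contact, so I trimmed the height several times before handing in.
- **Not checked directly:** the dial is edge-on to both cameras at the offcut, so I could not see the pointer on the mark in the final pose. That rests on the lifted check and on the case's tilt looking the same in the later pictures.

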